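# Snap the cover onto the extractor's control box

## Task

Pick up the loose aluminium cover by its rib, turn it the right way round and lay it on the open grey control box so that all four white snap standoffs come up through its holes, then press it down beside one standoff after another until all four have clicked and it sits fully home. The cover cracks under about 30 N and a single clip needs about 10 N, so press gently, a clip at a time; keep the cover level (never tip it beyond 20 degrees), and do not disturb the other things on the bench.

Things in the scene. Friction and masses are not known exactly. Their poses are not given: they have to be found in the camera images.
- box_origin (a point): centre of the underside of the grey open-topped control box, 176 (x) x 116 (y) mm, walls 44 mm high, on rubber feet on a fixed plate (underside 10 mm above the bench); z up. Four white snap standoffs in it fit the cover one way round only: x +70 mm at y +30 and -30 (narrow end), x -70 mm at y +42 and -42 (wide end). The cover finally rests on their shoulders, 50 mm above this point. Noses: see post_1.
- cover: loose aluminium cover, 176 (x) x 116 (y) x 4 mm, 0.2 to 0.33 kg, lying flat; origin at the centre of its underside, z up. Grip rib in the middle of its top: 12 (x) x 60 (y) mm, top 34 mm above the origin. Holes 14 (x) x 12 (y) mm in the box's pattern, so its x must point like the box's x. Bare for pressing at x +-45 mm beside each hole. More than 30 N between cover and box cracks it.
- control_box (a joint): how far the box has sunk on its rubber feet under load, m: 0 unloaded, 0.001 for each 40 N kept up on it (the feet are sluggish, some 40 ms); beyond 0.00075 (30 N) the cover counts as cracked
- hole_1 (a point): centre of cover hole 1, on the cover's underside (cover x +70, y +30 mm)
- post_1 (a point): centre of the shoulder of standoff 1, which belongs in hole 1 (box x +70, y +30, z +50 mm). Each shoulder is 20 mm across; the split nose on it is 16 mm tall, 9 mm wide (y), tapering to a 7 x 5 mm tip. Its inner half is rigid, 6 mm out from the axis; its outer half is a sprung barb, 9.5 mm out towards the box's near end, 5 mm above the shoulder
- clip_1 (a joint): how far the barb of standoff 1 is pushed in, m: 0 sprung out (also before the cover is on), about 0.0025 as the hole's edge passes it, back to 0 after the click
- hole_2 (a point): centre of cover hole 2, on the cover's underside (cover x +70, y -30 mm)
- post_2 (a point): centre of the shoulder of standoff 2, which belongs in hole 2 (box x +70, y -30, z +50 mm); nose as at post_1. The cover first catches on the barbs with its underside 9 to 10 mm above the shoulders
- clip_2 (a joint): how far the barb of standoff 2 is pushed in, m: 0 sprung out (also before the cover is on), about 0.0025 as the hole's edge passes it, back to 0 after the click
- hole_3 (a point): centre of cover hole 3, on the cover's underside (cover x -70, y +42 mm)
- post_3 (a point): centre of the shoulder of standoff 3, which belongs in hole 3 (box x -70, y +42, z +50 mm); nose as at post_1. One standoff takes about 10 N straight down to snap, so 15 to 20 N pressed on the cover beside it
- clip_3 (a joint): how far the barb of standoff 3 is pushed in, m: 0 sprung out (also before the cover is on), about 0.0025 as the hole's edge passes it, back to 0 after the click
- hole_4 (a point): centre of cover hole 4, on the cover's underside (cover x -70, y -42 mm)
- post_4 (a point): centre of the shoulder of standoff 4, which belongs in hole 4 (box x -70, y -42, z +50 mm); nose as at post_1. It clicks when the cover's underside is within 1 mm of the shoulder
- clip_4 (a joint): how far the barb of standoff 4 is pushed in, m: 0 sprung out (also before the cover is on), about 0.0025 as the hole's edge passes it, back to 0 after the click
- pipe_offcut: short steel pipe offcut, 42 mm across, 40 mm tall, standing on end; not part of the job, leave it where it is
- magnet_square: red welding magnet block, 45 x 45 x 16 mm, lying flat; not part of the job, leave it where it is
- spray_can: black spray can, 54 mm across, 160 mm tall, standing; not part of the job, leave it where it is
- grinding_disc: dark grinding disc, 116 mm across, 6 mm thick, lying flat; not part of the job, leave it where it is
- wire_brush: hand brush lying on the bench; not part of the job, leave it where it is
- coupon: dark steel test coupon, 100 x 50 x 6 mm, lying flat; not part of the job, leave it where it is
- chipping_hammer: hammer lying on the bench; not part of the job, leave it where it is
Mind the look-alikes: they are no part of the job. Leave any red look-alike of the cover alone.

How it is judged:
By the outcome, as a careful person would: the job done as asked, in the order asked, and still so for the second after the job is handed in, with the robot touching nothing.
It also fails if it takes over 70 s, if anything falls off the work surface, if the arm or the gripper's body presses on something with over 40 N, if the wrist force passes 120 N, or if a joint passes its speed limit or range.

## Robot

A 6-joint arm with a two-finger parallel gripper is mounted at the origin on the work surface. World frame = base frame: x ahead of the robot, y to its left, z up, the work surface at z = 0. Lengths are in m, angles in rad, forces in N, time in s.
With the tool pointing down it reaches from about 0.275 to 0.825 m from the base axis. Payload 4.9 kg.
Tool frame: the origin (TCP) lies on the front face of the gripper's body, between the roots of the fingers; the fingertips stand 73 mm ahead of it and the grasp point (between the pads) lies 54 mm ahead of it; y points along the fingers, x is the direction in which the jaws open and shut, and the axes are right-handed (so a half turn about y gives the same grasp; the last joint's range is limited). The gripper opens to 85 mm and grips with 20 to 120 N. Pads are 22 mm wide; open, the fingers measure 114 mm over their backs; the gripper's body (76 mm by 85 mm) begins 54 mm behind the grasp point. The pads swing forward as they close: fully open they stand 13 mm farther back than shut.
Start: joints at [1.215, 0.326, -0.193, 1.052, 0, 1.437], TCP at [0.121, 0.537, 0.304] pointing down, gripper open.
Joint ranges: [-2.65, 2.65], [-0.97, 1.79], [-1.3, 1.35], [-1.93, 2.1], [-1.47, 1.37], [-3.14, 3.14]. Speed limits (rad/s): [2.57, 2.57, 3.14, 3.14, 3.14, 3.14].

## Interface

Orientations are given as a rotation vector (axis times angle).
In Python, from workcell import * gives the robot as it stands.
- The arm moves only by the shell command python3 -m inch 'ROWS' [FORCE]. ROWS is JSON, a list that holds one entry, the list of rows, each a list of 7 numbers: the turn, a rotation vector about the tool's x, y, z in degrees, then the shift along the tool's x, y, z in mm, then the finger opening in mm, from 0 to 85.4. A call has 1 to 20 rows; each row shifts and turns the commanded pose from where the row before left it, along the tool's axes as they then stand; what a row does not reach is not made up. A row lasts 1/10 s, in which the tool goes at most 50 mm and 8.59 degrees, less where a joint would pass 70% of its speed; a pose out of reach is approached as far as the arm can. A call with a gripper value outside its range is refused whole. The fingers move at their own pace and stop on an object; FORCE is the grip in N (left out, the last holds). Time passes only in rows, so rows that do not move let the fingers close. It gives the time, the measured TCP pose, the force and the opening at its end, in the units of the state.
- observe(): the state, without advancing time (a new reading comes with each control period).
- camera(name): name is "scene" or "top"; returns the picture (400x640x3 uint8, blue, green, red); there is no depth.
- calibration(name): a dict with "fx", "fy", "cx", "cy" (pixels), "distortion" ([k1, k2, p1, p2, k3] as OpenCV has them; the pictures are not rectified), "extrinsics" (4x4, takes a point from camera to world coordinates). Camera axes: x right, y down, z forward; pixel columns grow to the right and rows downward; lengths in m; the calibration is good to about 2 mm. A picture is of the moment at which its call begins. calibration takes no time and is no camera call.
- sign_off(): hands the job in, once; it reports no verdict.
The state is a dict: "t": time; "qpos": joint angles; "qvel": joint speeds; "joint_efforts": joint torques, N m; "ee_pos": TCP position; "ee_rot": TCP orientation; "force": force on the tool from outside, world axes, zero at the start; "ft_torque": the same for the moment, N m; "width": finger opening in m.
Only numpy, scipy, OpenCV 4.12 (cv2) and the standard library are available. Lean on these libraries where they do the work, as an engineer would, in place of code of your own. Each camera call takes 0.05 s, during which the arm holds its last target. There are 200 camera calls.

## Working session

There is one attempt and no reset: what is moved stays moved. The work goes in short steps, Python scripts to look and compute and a shell command to move; the robot and the scene stay as the last step left them, time stands still between calls to the robot, and variables do not carry over. Pictures are saved under pics/ and viewed, about 8 in all and at most 12, crops included, and the job is handed in when it is done.

```bash
mkdir -p pics; ls; python3 - <<'E'
from workcell import *
import cv2, numpy as np
s=observe(); print({k:np.round(v,4).tolist() for k,v in s.items()})
for n in("scene","top"):
    cv2.imwrite(f"pics/{n}0.png",camera(n)); c=calibration(n); print(n,c["fx"],c["fy"],c["cx"],c["cy"],c["distortion"],np.round(c["extrinsics"],3).tolist())
E
```

```text
pics
{'t': 0.0, 'qpos': [1.2148, 0.327, -0.1936, 1.052, -0.0, 1.4366], 'qvel': [0.0009, 0.0017, -0.0, -0.0009, -0.0007, 0.0004], 'joint_efforts': [0.0001, -44.3394, 26.2443, 0.0153, -0.0, 0.0], 'ee_pos': [0.1208, 0.5361, 0.3031], 'ee_rot': [-1.3069, -1.0432, 1.0457], 'force': [0.0297, -0.3733, -0.4221], 'ft_torque': [0.0127, 0.0235, -0.013], 'width': 0.0857}
scene 455.4192431885526 455.4192431885526 329.6082907557119 202.26075724397293 [-0.01565833  0.          0.          0.          0.        ] [[0.413, 0.561, -0.718, 1.481], [0.911, -0.252, 0.327, -0.423], [0.003, -0.789, -0.614, 0.897], [0.0, 0.0, 0.0, 1.0]]
top 470.8747600210562 470.8747600210562 323.7301147693671 190.18881214671774 [-0.00353099  0.          0.          0.          0.        ] [[-0.003, -0.998, 0.056, 0.469], [-1.0, 0.002, -0.015, 0.009], [0.015, -0.056, -0.998, 1.271], [0.0, 0.0, 0.0, 1.0]]
```

View pics/top0.png

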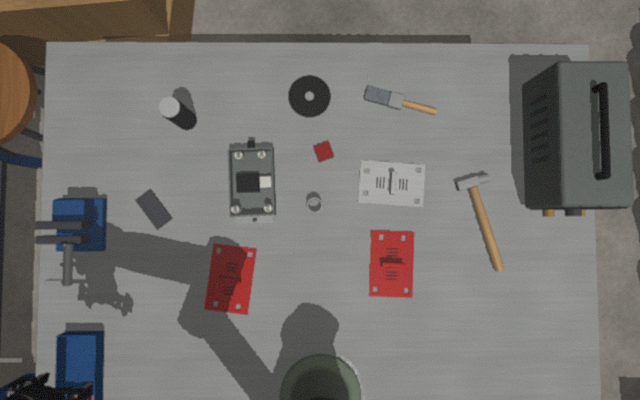

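View pics/scene0.png

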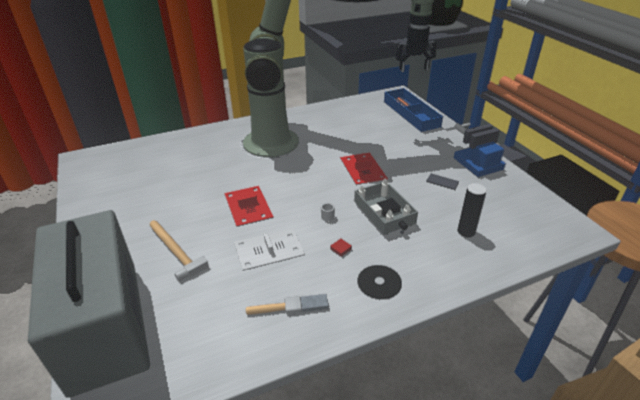

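The top view shows the bare aluminium cover near (392,184), the box near (252,180) and red look-alikes at (230,279) and (391,263). The gripper is at the left, clear of everything. Next, an enlarged crop of both parts.

```bash
python3 - <<'E'
import cv2, numpy as np
a=cv2.imread("pics/top0.png")
l=cv2.resize(a[130:230,212:292],None,fx=5,fy=5,interpolation=cv2.INTER_CUBIC)
r=cv2.resize(a[150:220,350:434],None,fx=4.76,fy=4.76,interpolation=cv2.INTER_CUBIC)
o=np.zeros((500,800,3),np.uint8); o[:500,:400]=l; o[:r.shape[0],400:400+r.shape[1]]=r[:, :400]
cv2.imwrite("pics/crop1.png",o); print(r.shape)
E
```

```text
(333, 400, 3)
```

View pics/crop1.png

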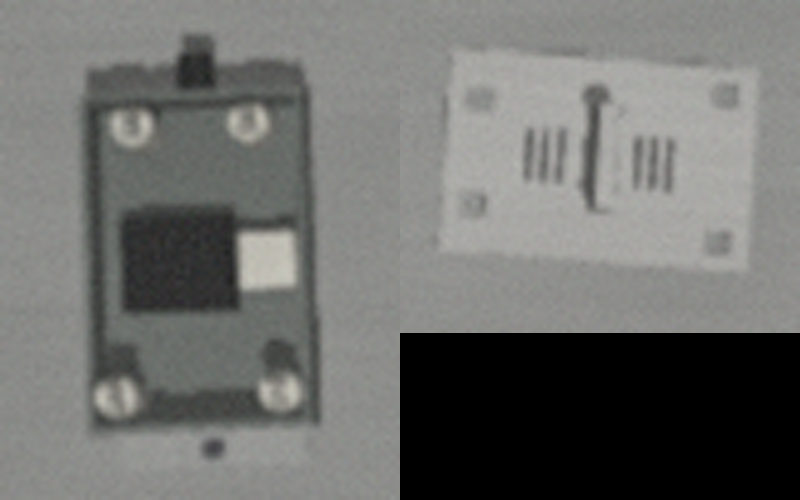

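The crop confirms that the box's narrow end (standoffs at crop (132,126) and (247,123)) points up, which is world +x. The cover's narrow end (holes at (480,98) and (473,205)) points left, world +y, so it needs about −90° of yaw. Now I'll fit both poses.

```bash
cat > h.py <<'E'
from workcell import *
import cv2, numpy as np
from scipy.spatial.transform import Rotation as R
from scipy.optimize import least_squares
def proj(n,P):
    c=calibration(n); E=np.linalg.inv(c["extrinsics"]); K=np.array([[c["fx"],0,c["cx"]],[0,c["fy"],c["cy"]],[0,0,1]])
    return cv2.projectPoints(np.asarray(P,float).reshape(-1,3),cv2.Rodrigues(E[:3,:3])[0],E[:3,3],K,np.array(c["distortion"]))[0][:,0]
def place(p,L,z):  # p=x,y,yaw ; L local pts ; z of local origin
    c,s=np.cos(p[2]),np.sin(p[2]); L=np.asarray(L,float)
    return np.c_[p[0]+c*L[:,0]-s*L[:,1],p[1]+s*L[:,0]+c*L[:,1],z+L[:,2]]
def fit(n,L,px,z,p0):
    r=least_squares(lambda p:(proj(n,place(p,L,z))-px).ravel(),p0,x_scale=[.01,.01,.1])
    return r.x,r.fun.reshape(-1,2)
H=np.array([[.07,.03],[.07,-.03],[-.07,.042],[-.07,-.042]])
def local(z): return np.c_[H,np.full(4,z)]
C=np.array([[.088,.058],[.088,-.058],[-.088,-.058],[-.088,.058]])
def avg(n,k=4): return np.mean([camera(n) for _ in range(k)],0).astype(np.uint8)
def delta(xyz,yaw):  # to TCP target, tool pointing down, tool x at yaw: turn deg, shift mm (tool axes now)
    s=observe(); A=R.from_rotvec(s["ee_rot"]); T=R.from_matrix(np.array([[np.cos(yaw),np.sin(yaw),0],[np.sin(yaw),-np.cos(yaw),0],[0,0,-1]]))
    return np.round((A.inv()*T).as_rotvec(degrees=True),2), np.round(A.inv().apply(np.array(xyz)-s["ee_pos"])*1e3,1)
E
python3 - <<'E'
from h import *
s=observe(); print(R.from_rotvec(s["ee_rot"]).as_matrix().round(3).tolist())
a=avg("top",5); cv2.imwrite("pics/top1.png",a)
g=cv2.cvtColor(a,6)
# box posts
up=lambda p,f,o:(np.array(p)+.5)/f-.5+o
B=up([(132,126),(247,123),(117,396),(279,391)],5,np.array([212,130]))[[0,1,2,3]]
for z in(.050,.058):
    p,r=fit("top",local(z),B,.010,[.47,.2,0]); print("box",z,p.round(4),np.degrees(p[2]).round(2),r.round(2).tolist())
D=up(np.array([(480,98),(726,96),(473,205),(718,243)])-[400,0],4.76,np.array([350,150]))
Dh=D[[2,0,3,1]] # +y of cover = world -x = down
p,r=fit("top",local(.002),Dh,0,[.46,-.17,np.pi/2]); print("cover holes",p.round(4),np.degrees(p[2]).round(2),r.round(2).tolist())
m=(g[150:220,345:440]>0); roi=g[150:220,345:440]; t,m=cv2.threshold(cv2.GaussianBlur(roi,(3,3),0),0,255,cv2.THRESH_OTSU)
m=cv2.morphologyEx(m,cv2.MORPH_CLOSE,np.ones((5,5))); cs=max(cv2.findContours(m,0,1)[0],key=cv2.contourArea)
mr=cv2.minAreaRect(cs); q=cv2.boxPoints(mr)+[345,150]; print(t,mr,q.round(1).tolist())
ctr=p[:2]
best=None
P0=proj("top",place(p,np.c_[C,np.full(4,.004)],0)); print("pred corners",P0.round(1).tolist())
ps=[q[np.argmin(((q-c)**2).sum(1))] for c in P0]
p2,r2=fit("top",np.c_[C,np.full(4,.004)],np.array(ps),0,p); print("cover outline",p2.round(4),np.degrees(p2[2]).round(2),r2.round(2).tolist())
E
```

```text
[[0.22, -0.001, -0.976], [0.976, -0.002, 0.22], [-0.002, -1.0, 0.0]]
box 0.05 [0.5601 0.1795 0.0356] 2.04 [[-0.09, -0.09], [0.19, -0.33], [-0.25, 0.33], [0.15, 0.09]]
box 0.058 [0.5595 0.1784 0.0356] 2.04 [[-0.17, -0.27], [0.26, -0.51], [-0.35, 0.51], [0.27, 0.26]]
cover holes [ 0.5585 -0.1937  1.4973] 85.79 [[0.06, -0.18], [0.05, 0.24], [-0.14, -0.05], [0.02, -0.01]]
153.0 ((46.54864501953125, 33.2217903137207), (65.2477035522461, 42.916263580322266), 3.5763344764709473) [[357.6, 202.6], [360.3, 159.8], [425.4, 163.8], [422.8, 206.7]]
pred corners [[357.7, 202.3], [360.6, 159.6], [425.2, 164.3], [422.7, 207.0]]
cover outline [ 0.5587 -0.1937  1.5041] 86.18 [[0.2, -0.13], [0.09, -0.03], [-0.38, 0.16], [0.08, 0.0]]
```

```bash
python3 - <<'E'
s=open('h.py').read()
s=s.replace("[[np.cos(yaw),np.sin(yaw),0],[np.sin(yaw),-np.cos(yaw),0],[0,0,-1]]","[[np.cos(yaw),0,-np.sin(yaw)],[np.sin(yaw),0,np.cos(yaw)],[0,-1,0]]")
s=s.replace("return np.round((A.inv()*T).as_rotvec(degrees=True),2), np.round(A","return np.round((A.inv()*T).as_rotvec(degrees=True),2), np.round(T")
open('h.py','w').write(s)
from h import *
print(delta([.5587,-.1937,.16],np.radians(86.1)))  # shift in target axes (after turn)
E
```

```text
(array([-0.  , -8.8 , -0.02]), array([-698.7,  143.7, -486.4]))
```

```bash
python3 -m inch '[[[0,-4.4,0,0,0,0,60],[0,-4.4,0,0,0,0,60],[0,0,0,-20,2,-14,60],[0,0,0,-40,5,-28,60],[0,0,0,-40,5,-28,60],[0,0,0,-40,5,-28,60],[0,0,0,-40,5,-28,60],[0,0,0,-40,5,-28,60],[0,0,0,-40,5,-28,60],[0,0,0,-40,5,-28,60],[0,0,0,-40,5,-28,60],[0,0,0,-40,5,-28,60],[0,0,0,-40,5,-28,60],[0,0,0,-40,5,-28,60],[0,0,0,-40,5,-28,60],[0,0,0,-40,5,-28,60],[0,0,0,-40,5,-28,60],[0,0,0,-40,5,-28,60],[0,0,0,-40,5,-28,60],[0,0,0,-20,5,-14,60]]]' 40; python3 - <<'E'
from h import *
print(delta([.5587,-.1937,.083],np.radians(86.1)))
E
```

```text
t: 2.35
ee_pos: [0.5515, -0.1782, 0.2167]
ee_rot: [-1.245, -1.157, 1.157]
force: [0.2, 0.5, 0.3]
width: 0.06
(array([ 0.12, -0.18, -0.08]), array([-15. , 133.7,  -8.3]))
```

```bash
python3 -m inch '[[[0,0,0,-15,20,-8,60],[0,0,0,0,40,0,60],[0,0,0,0,40,0,60],[0,0,0,0,20,0,60],[0,0,0,0,6,0,60],[0,0,0,0,0,0,60]]]' ; python3 - <<'E'
from h import *
print(delta([.5587,-.1937,.083],np.radians(86.1)))
cv2.imwrite("pics/a.png",np.hstack([cv2.resize(camera("scene")[150:300,200:400],None,fx=2,fy=2),cv2.resize(camera("top")[140:240,340:440],(400,300))[:,:,:] ]))
E
```

```text
t: 2.95
ee_pos: [0.5562, -0.1897, 0.0903]
ee_rot: [-1.239, -1.158, 1.159]
force: [0.0, 0.2, 0.6]
width: 0.0599
(array([-0.08, -0.01,  0.03]), array([-3.9,  7.3, -2.8]))
```

View pics/a.png

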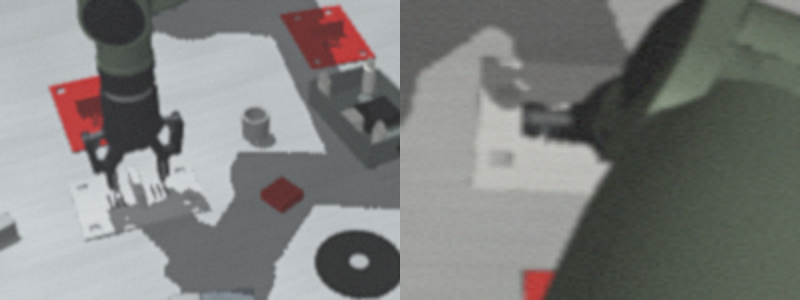

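The fingers straddle the rib in the scene view (left panel, near (130,175)). I'll finish the descent and close.

```bash
python3 -m inch '[[[0,0,0,-4,3,-3,60],[0,0,0,0,3,0,60],[0,0,0,0,0,0,40],[0,0,0,0,0,0,20],[0,0,0,0,0,0,5],[0,0,0,0,0,0,5],[0,0,0,0,0,0,5],[0,0,0,0,0,0,5]]]' 60; python3 - <<'E'
from h import *
s=observe();print(delta([.5587,-.1937,.083],np.radians(86.1)),s["qpos"].round(3))
E
```

```text
t: 3.85
ee_pos: [0.5594, -0.194, 0.0852]
ee_rot: [-1.241, -1.159, 1.159]
force: [0.4, 1.3, 4.3]
width: 0.0107
(array([ 0.03, -0.  , -0.  ]), array([0.2, 2.2, 0.7])) [-0.459  0.626 -0.331  0.613  0.    -0.39 ]
```

```bash
python3 -m inch '[[[0,0,0,0,-10,0,5],[0,0,0,0,-25,0,5],[0,0,0,0,-30,0,5],[0,4,0,0,-30,0,5],[0,8,0,0,-20,0,5],[0,8,0,0,-5,0,5],[0,8,0,0,0,0,5],[0,8,0,0,0,0,5],[0,8,0,0,0,0,5],[0,8,0,0,0,0,5],[0,8,0,0,0,0,5],[0,8,0,0,0,0,5],[0,8,0,0,0,0,5],[0,6,0,0,0,0,5],[0,2,0,0,0,0,5]]]'; python3 - <<'E'
from h import *
s=observe();print(delta([.5601,.1795,.205],np.radians(2.04)),s["qpos"].round(3))
E
```

```text
t: 5.35
ee_pos: [0.5587, -0.1939, 0.2047]
ee_rot: [-1.57, -0.026, 0.028]
force: [-0.0, 0.3, -3.4]
width: 0.0106
(array([-0.02, -0.1 , -0.07]), array([ 1.470e+01, -3.000e-01,  3.731e+02])) [-0.459  0.482 -0.221  0.868 -0.     1.078]
```

```bash
python3 -m inch '[[[0,0,0,1,0,15,5],[0,0,0,1,0,35,5],[0,0,0,2,0,45,5],[0,0,0,2,0,45,5],[0,0,0,2,0,45,5],[0,0,0,2,0,45,5],[0,0,0,2,0,45,5],[0,0,0,2,0,40,5],[0,0,0,1,0,30,5],[0,0,0,0,0,18,5],[0,0,0,0,0,10,5],[0,0,0,0,0,0,5],[0,0,0,0,0,0,5]]]'; python3 - <<'E'
from h import *
s=observe();print(delta([.5601,.1795,.205],np.radians(2.04)),s["qpos"].round(3))
a=avg("top",3);b=avg("scene",3);cv2.imwrite("pics/t2.png",a);cv2.imwrite("pics/s2.png",b)
u=proj("top",[.56,.18,.13])[0].astype(int);v=proj("scene",[.56,.18,.1])[0].astype(int);print(u,v)
f=lambda i,c:cv2.resize(i[c[1]-62:c[1]+63,c[0]-50:c[0]+50],(400,500),interpolation=2)
cv2.imwrite("pics/b.png",np.hstack([f(a,u),f(b,v)]))
E
```

```text
t: 6.65
ee_pos: [0.5603, 0.1789, 0.2048]
ee_rot: [-1.571, -0.028, 0.029]
force: [-0.2, 0.5, -3.4]
width: 0.0107
(array([ 0.04,  0.05, -0.03]), array([-0.2, -0.2,  0.6])) [ 1.840e-01  4.770e-01 -2.310e-01  8.640e-01 -1.000e-03  1.718e+00]
[246 179] [386 188]
```

View pics/b.png

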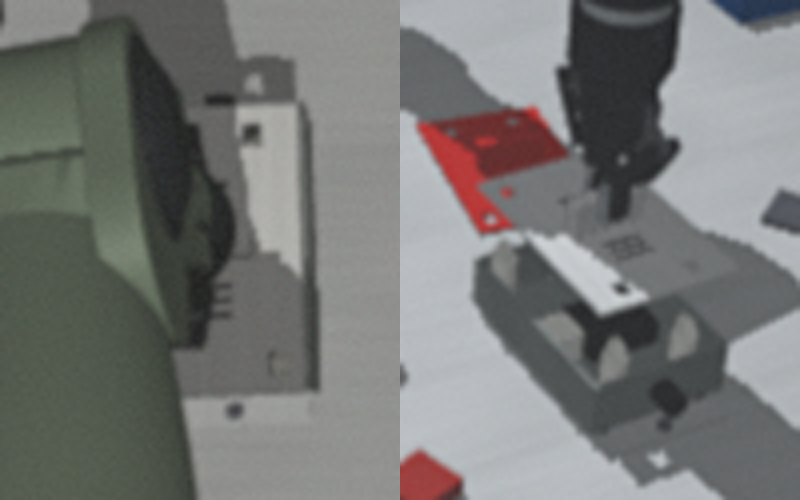

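Three post tips are visible below the held cover in the scene panel at (505,250), (613,352) and (683,333), and the cover is held level above them. I'll lower it to just above the noses, then measure the cover and box with the same camera at nearly the same height.

```bash
python3 -m inch '[[[0,0,0,0,10,0,5],[0,0,0,0,20,0,5],[0,0,0,0,7,0,5],[0,0,0,0,0,0,5],[0,0,0,0,0,0,5]]]'; python3 - <<'E'
from h import *
a=avg("top",4);b=avg("scene",4);cv2.imwrite("pics/t3.png",a);cv2.imwrite("pics/s3.png",b)
s0=cv2.imread("pics/scene0.png"); print(proj("scene",[.56,.18,.08]))
f=lambda i:cv2.resize(i[170:245,346:426],(640,600),interpolation=2)
g=lambda i,w:cv2.resize(i,None,fx=5,fy=5,interpolation=2)
x0,y0=346,165
L=cv2.resize(s0[y0:y0+75,x0:x0+80],(400,375),interpolation=2);M=cv2.resize(b[y0:y0+75,x0:x0+80],(400,375),interpolation=2)
T=cv2.resize(a[138:183,240:340][:, :100],(500,225),interpolation=2)
T2=cv2.resize(a[180:225,252:312],(300,225),interpolation=2)
cv2.imwrite("pics/c.png",np.vstack([np.hstack([L,M]),np.hstack([T,T2])]))
E
```

```text
t: 7.45
ee_pos: [0.5606, 0.1792, 0.1679]
ee_rot: [-1.571, -0.028, 0.029]
force: [-0.0, 0.6, -2.6]
width: 0.0106
[[385.64164842 194.32597448]]
```

View pics/c.png

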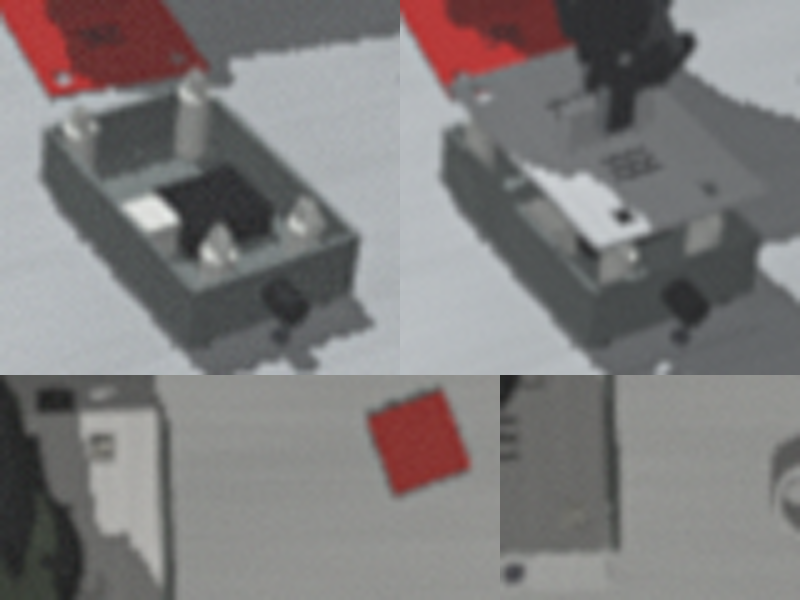

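Left panel (box before): nose tips 1–4 at (302,200), (217,232), (193,72), (82,110), rim corners at (197,290), (357,235), (43,133). Right panel (cover held): holes 1, 2 and 4 at (710,188), (622,216), (484,97), corners at (600,247), (768,190), (447,95).

```bash
python3 - <<'E'
from h import *
up=lambda p:(np.array(p,float)+.5)/5-.5+[346,165]
tips=up([(302,200),(217,232),(193,72),(82,110)])
for z in(.062,.066):
    p,r=fit("scene",local(z),tips,.010,[.56,.18,.03]); print("box tips",z,p.round(4),np.degrees(p[2]).round(2),r.round(2).tolist())
rim=up([(357,235),(197,290),(43,133)]);p,r=fit("scene",np.c_[C[:3],np.full(3,.044)],rim,.010,[.56,.18,.03]);print("rim",p.round(4),np.degrees(p[2]).round(2),r.round(2).tolist())
hol=up([(310,188),(222,216),(84,97)]);cor=up([(368,190),(200,247),(47,95)])
for zu in(.080,.083,.086):
    p,r=fit("scene",local(.003)[[0,1,3]],hol,zu,[.56,.18,.03]); print("holes",zu,p.round(4),np.degrees(p[2]).round(2),r.round(2).tolist())
    p,r=fit("scene",np.c_[C[:3],np.full(3,.004)],cor,zu,[.56,.18,.03]);print("corners",p.round(4),np.degrees(p[2]).round(2),r.round(2).tolist())
# top view checks: posts/rim and cover
g=cv2.cvtColor(cv2.imread("pics/top1.png"),6)
P=(np.array([(102,446-375)])+.5)/5-.5+[240,138]; P2=(np.array([(571-500,515-375)])+.5)/5-.5+[252,180]
for zu in(.083,):
    p,r=fit("top",local(.003)[[1,3]],np.vstack([P,P2]),zu,[.56,.18,.03]);print("top cover holes 2,4",p.round(4),np.degrees(p[2]).round(2),r.round(2).tolist())
    q=proj("top",place(p,np.c_[C,np.full(4,.004)],zu));print("cover right edge pred",q[1:3].round(1).tolist(),"seen", ((np.array([(160,408-375)])+.5)/5-.5+[240,138]).round(1),((np.array([(612-500,550-375)])+.5)/5-.5+[252,180]).round(1))
E
```

```text
box tips 0.062 [0.5522 0.1828 0.0387] 2.22 [[0.4, 0.35], [0.04, -0.32], [0.25, 0.29], [-0.71, -0.38]]
box tips 0.066 [0.5567 0.1799 0.0375] 2.15 [[0.49, 0.4], [0.02, -0.25], [0.28, 0.2], [-0.81, -0.45]]
rim [0.5576 0.181  0.0566] 3.25 [[0.84, -0.22], [-0.35, 0.61], [-0.5, -0.62]]
holes 0.08 [0.5545 0.1842 0.0379] 2.17 [[0.02, 0.11], [0.16, 0.23], [-0.19, -0.4]]
corners [0.5563 0.1829 0.0589] 3.38 [[0.25, 0.29], [0.33, 0.65], [-0.62, -1.19]]
holes 0.083 [0.5578 0.182  0.0364] 2.09 [[0.09, 0.14], [0.14, 0.26], [-0.24, -0.48]]
corners [0.5596 0.1808 0.058 ] 3.32 [[0.36, 0.31], [0.3, 0.69], [-0.71, -1.28]]
holes 0.086 [0.5611 0.1799 0.0349] 2.0 [[0.15, 0.17], [0.13, 0.29], [-0.3, -0.56]]
corners [0.5628 0.1786 0.057 ] 3.27 [[0.48, 0.32], [0.27, 0.73], [-0.8, -1.37]]
top cover holes 2,4 [0.5616 0.1804 0.0222] 1.27 [[0.03, 0.26], [-0.03, -0.26]]
cover right edge pred [[271.0, 144.7], [272.2, 214.4]] seen [[271.6 144.2]] [[274.  214.6]]
```

```bash
python3 - <<'E'
from h import *
a=avg("top",12);b=avg("scene",6);cv2.imwrite("pics/t4.png",a);cv2.imwrite("pics/s4.png",b)
def z(i,c):
    x,y=int(c[0])-8,int(c[1])-8; w=cv2.resize(i[y:y+17,x:x+17],(340,340),interpolation=cv2.INTER_CUBIC); w=cv2.normalize(w,None,0,255,cv2.NORM_MINMAX); print(x,y); return w[:300,:]
o=[z(a,(260,152)),z(a,(266,208))]
cv2.imwrite("pics/d.png",np.hstack(o))
E
```

```text
252 144
258 200
```

View pics/d.png

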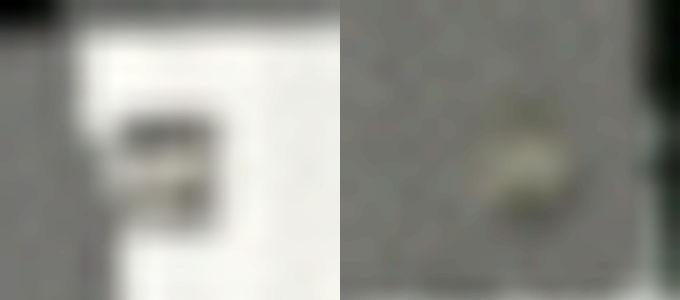

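Through hole 2 (left panel, hole about (118–218, 115–230)) the white nose shows at about (165,185). In hole 4 the nose shows at (525,165). So the tips are under the holes. The averaged offsets say the cover is about 1 mm too far in +x and +y, so I'll shift and lower with force watching.

```bash
python3 -m inch '[[[0,0,0,-1,0,-1,5],[0,0,0,0,4,0,5],[0,0,0,0,4,0,5],[0,0,0,0,0,0,5],[0,0,0,0,0,0,5]]]';  python3 -m inch '[[[0,0,0,0,2,0,5],[0,0,0,0,0,0,5],[0,0,0,0,0,0,5]]]'
```

```text
t: 9.25
ee_pos: [0.5594, 0.1782, 0.1596]
ee_rot: [-1.571, -0.028, 0.029]
force: [0.1, 0.3, -2.7]
width: 0.0109
t: 9.55
ee_pos: [0.5596, 0.1783, 0.1579]
ee_rot: [-1.571, -0.029, 0.029]
force: [0.5, -0.2, -2.5]
width: 0.0107
```

```bash
python3 -m inch '[[[0,0,0,0,1,0,5],[0,0,0,0,0,0,5],[0,0,0,0,0,0,5]]]';  python3 -m inch '[[[0,0,0,0,1,0,5],[0,0,0,0,0,0,5],[0,0,0,0,0,0,5]]]'; python3 -m inch '[[[0,0,0,0,1,0,5],[0,0,0,0,0,0,5],[0,0,0,0,0,0,5]]]'; python3 -c "
from h import *
print(observe()['ft_torque'])"
```

```text
t: 9.85
ee_pos: [0.5596, 0.1782, 0.1569]
ee_rot: [-1.571, -0.029, 0.029]
force: [0.5, 1.0, -2.0]
width: 0.0106
t: 10.15
ee_pos: [0.5596, 0.1782, 0.1559]
ee_rot: [-1.571, -0.029, 0.029]
force: [-0.2, 0.5, -2.0]
width: 0.0108
t: 10.45
ee_pos: [0.5598, 0.1782, 0.155]
ee_rot: [-1.571, -0.029, 0.028]
force: [0.5, 0.4, -2.0]
width: 0.0105
[ 0.0547612  -0.17504461  0.06277999]
```

```bash
for i in 1 ; do python3 -m inch '[[[0,0,0,0,0.7,0,5],[0,0,0,0,0,0,5],[0,0,0,0,0,0,5]]]'; done;  python3 -m inch '[[[0,0,0,0,0.7,0,5],[0,0,0,0,0,0,5],[0,0,0,0,0,0,5]]]'; python3 -c "
from h import *
print(observe()['ft_torque'])"
```

```text
t: 10.75
ee_pos: [0.5599, 0.1783, 0.1544]
ee_rot: [-1.571, -0.029, 0.028]
force: [1.7, 0.8, -1.1]
width: 0.0107
t: 11.05
ee_pos: [0.56, 0.1783, 0.1539]
ee_rot: [-1.57, -0.029, 0.028]
force: [0.7, -0.6, 2.5]
width: 0.0107
[-0.04224436 -0.11961998 -0.00068088]
```

Contact is where the barbs should be (underside about 69 mm) with little lateral force. I'll check from the cameras before releasing.

```bash
python3 - <<'E'
from h import *
a=avg("top",4);b=avg("scene",4);cv2.imwrite("pics/s5.png",b)
L=cv2.resize(b[175:230,340:425],(680,440),interpolation=2)
cv2.imwrite("pics/e.png",L)
E
```

```text
(no output)
```

View pics/e.png

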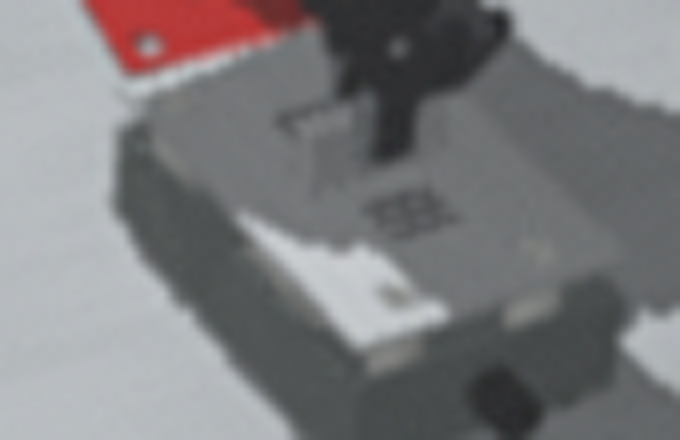

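Noses 1 and 2 stand in their holes (around (540,250) and (400,295)) and the cover is level. Now I'll release, rise, close the fingers and go beside standoff 1.

```bash
python3 -m inch '[[[0,0,0,0,0,0,20],[0,0,0,0,0,0,30],[0,0,0,0,0,0,40],[0,0,0,0,0,0,40],[0,0,0,0,-10,0,40],[0,0,0,0,-20,0,40],[0,0,0,0,-15,0,40],[0,0,0,10,0,7,20],[0,0,0,20,0,13,0],[0,0,0,15,0,10,0],[0,0,0,0,0,0,0],[0,0,0,0,15,0,0],[0,0,0,0,15,0,0],[0,0,0,0,10,0,0],[0,0,0,0,5,0,0],[0,0,0,0,0,0,0],[0,0,0,0,0,0,0]]]'; python3 - <<'E'
from h import *
print(delta([.5595+.045*.9994-.030*.0356,.179+.045*.0356+.030,.1467],np.radians(2.04)))
b=avg("scene",3);cv2.imwrite("pics/s6.png",b)
E
```

```text
t: 13.15
ee_pos: [0.6037, 0.2098, 0.1541]
ee_rot: [-1.571, -0.029, 0.028]
force: [0.2, -0.3, 0.2]
width: -0.0
(array([-0.  ,  0.04,  0.04]), array([-0.3,  7.4,  0.8]))
```

```bash
python3 -m inch '[[[0,0,0,0,3,0,0],[0,0,0,0,3,0,0],[0,0,0,0,0,0,0],[0,0,0,0,0,0,0]]]';  python3 -m inch '[[[0,0,0,0,1,0,0],[0,0,0,0,0,0,0],[0,0,0,0,0,0,0]]]'; python3 -m inch '[[[0,0,0,0,1,0,0],[0,0,0,0,0,0,0],[0,0,0,0,0,0,0]]]'
```

```text
t: 13.7
ee_pos: [0.6034, 0.2098, 0.1473]
ee_rot: [-1.571, -0.028, 0.029]
force: [-0.0, 0.4, 0.5]
width: -0.0003
t: 14.0
ee_pos: [0.6035, 0.2099, 0.1465]
ee_rot: [-1.571, -0.029, 0.029]
force: [0.1, 0.3, -0.2]
width: 0.0
t: 14.3
ee_pos: [0.6036, 0.2099, 0.1456]
ee_rot: [-1.571, -0.029, 0.028]
force: [0.2, -0.2, -0.0]
width: -0.0
```

```bash
cat > pics/.x 2>/dev/null; python3 - <<'E'
import cv2
b=cv2.imread("pics/s6.png"); cv2.imwrite("pics/f.png",cv2.resize(b[165:235,335:435],(700,490),interpolation=2))
E
```

```text
(no output)
```

View pics/f.png

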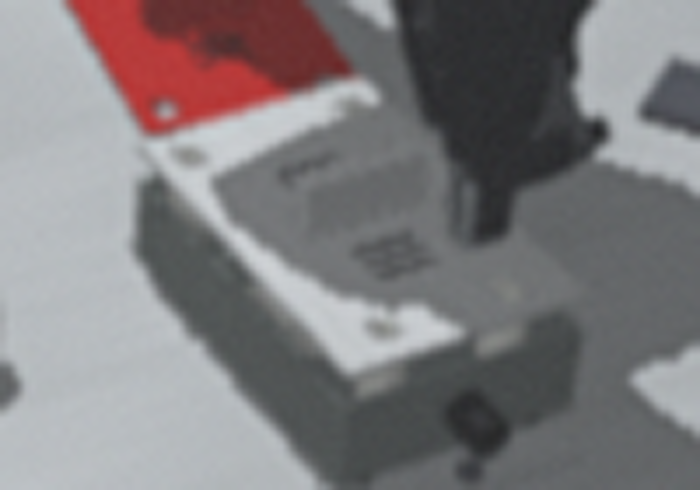

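The cover lies level with noses in all four holes: (185,155), (350,103), (383,327), (507,290). The fingertip is beside standoff 1. Pressing in small steps.

```bash
for k in 1 2; do :; done; python3 -m inch '[[[0,0,0,0,1,0,0],[0,0,0,0,0,0,0],[0,0,0,0,0,0,0]]]';  python3 -m inch '[[[0,0,0,0,1,0,0],[0,0,0,0,0,0,0],[0,0,0,0,0,0,0]]]'; python3 -m inch '[[[0,0,0,0,0.6,0,0],[0,0,0,0,0,0,0],[0,0,0,0,0,0,0]]]'
```

```text
t: 14.6
ee_pos: [0.6038, 0.21, 0.1449]
ee_rot: [-1.57, -0.029, 0.028]
force: [0.3, 0.7, 3.5]
width: 0.0002
t: 14.9
ee_pos: [0.6039, 0.21, 0.1442]
ee_rot: [-1.57, -0.03, 0.028]
force: [0.1, 0.7, 5.2]
width: -0.0002
t: 15.2
ee_pos: [0.6041, 0.2101, 0.144]
ee_rot: [-1.57, -0.03, 0.027]
force: [-0.4, 0.3, 7.3]
width: -0.0003
```

```bash
python3 -m inch '[[[0,0,0,0,0.6,0,0],[0,0,0,0,0,0,0],[0,0,0,0,0,0,0]]]';  python3 -m inch '[[[0,0,0,0,0.6,0,0],[0,0,0,0,0,0,0],[0,0,0,0,0,0,0]]]'; python3 -m inch '[[[0,0,0,0,0.6,0,0],[0,0,0,0,0,0,0],[0,0,0,0,0,0,0]]]'
```

```text
t: 15.5
ee_pos: [0.6042, 0.2101, 0.1436]
ee_rot: [-1.57, -0.03, 0.027]
force: [-0.6, -0.3, 9.8]
width: -0.0003
t: 15.8
ee_pos: [0.6043, 0.2101, 0.1432]
ee_rot: [-1.57, -0.031, 0.027]
force: [-1.2, -0.4, 9.8]
width: 0.0001
t: 16.1
ee_pos: [0.6044, 0.2101, 0.1428]
ee_rot: [-1.57, -0.031, 0.027]
force: [-1.5, 0.4, 11.3]
width: 0.0002
```

```bash
python3 -m inch '[[[0,0,0,0,0.6,0,0],[0,0,0,0,0,0,0],[0,0,0,0,0,0,0]]]';  python3 -m inch '[[[0,0,0,0,0.6,0,0],[0,0,0,0,0,0,0],[0,0,0,0,0,0,0]]]'; python3 -m inch '[[[0,0,0,0,0.5,0,0],[0,0,0,0,0,0,0],[0,0,0,0,0,0,0]]]'
```

```text
t: 16.4
ee_pos: [0.6045, 0.2102, 0.1424]
ee_rot: [-1.57, -0.031, 0.026]
force: [-1.2, -0.5, 11.9]
width: 0.0001
t: 16.7
ee_pos: [0.6046, 0.2102, 0.1421]
ee_rot: [-1.57, -0.031, 0.026]
force: [-2.1, -0.7, 12.9]
width: 0.0002
t: 17.0
ee_pos: [0.6041, 0.2102, 0.1398]
ee_rot: [-1.57, -0.03, 0.028]
force: [1.7, 1.9, 3.6]
width: 0.0003
```

Barb 1 passed (13 N, then a drop). I'll seat it down to the shoulder.

```bash
python3 -m inch '[[[0,0,0,0,0.7,0,0],[0,0,0,0,0,0,0],[0,0,0,0,0,0,0]]]';  python3 -m inch '[[[0,0,0,0,0.7,0,0],[0,0,0,0,0,0,0],[0,0,0,0,0,0,0]]]'; python3 -m inch '[[[0,0,0,0,0.5,0,0],[0,0,0,0,0,0,0],[0,0,0,0,0,0,0]]]'
```

```text
t: 17.3
ee_pos: [0.6041, 0.2102, 0.1395]
ee_rot: [-1.57, -0.03, 0.028]
force: [0.7, 1.9, 7.4]
width: -0.0004
t: 17.6
ee_pos: [0.6041, 0.2102, 0.1393]
ee_rot: [-1.57, -0.03, 0.027]
force: [-1.1, 1.5, 10.0]
width: 0.0
t: 17.9
ee_pos: [0.6041, 0.2102, 0.1392]
ee_rot: [-1.57, -0.03, 0.027]
force: [-1.5, 0.6, 13.5]
width: 0.0
```

Stiff contact at 13 N means it is on the shoulder. On to standoff 2.

```bash
python3 -m inch '[[[0,0,0,0,-10,0,0],[0,0,0,0,-3,0,0],[0,0,0,0,0,-20,0],[0,0,0,0,0,-25,0],[0,0,0,0,0,-15,0],[0,0,0,0,5,0,0],[0,0,0,0,0,0,0],[0,0,0,0,0,0,0]]]';  python3 -m inch '[[[0,0,0,0,2,0,0],[0,0,0,0,0,0,0],[0,0,0,0,0,0,0]]]'; python3 -m inch '[[[0,0,0,0,1,0,0],[0,0,0,0,0,0,0],[0,0,0,0,0,0,0]]]'
```

```text
t: 18.7
ee_pos: [0.6054, 0.1507, 0.145]
ee_rot: [-1.57, -0.028, 0.03]
force: [0.1, 0.3, 0.6]
width: 0.0001
t: 19.0
ee_pos: [0.6055, 0.1506, 0.1433]
ee_rot: [-1.57, -0.029, 0.03]
force: [-0.2, -0.3, 0.1]
width: -0.0
t: 19.3
ee_pos: [0.6056, 0.15, 0.1423]
ee_rot: [-1.571, -0.029, 0.029]
force: [0.1, 0.1, 0.4]
width: -0.0002
```

```bash
python3 -m inch '[[[0,0,0,0,1,0,0],[0,0,0,0,0,0,0],[0,0,0,0,0,0,0]]]';  python3 -m inch '[[[0,0,0,0,0.8,0,0],[0,0,0,0,0,0,0],[0,0,0,0,0,0,0]]]'; python3 -m inch '[[[0,0,0,0,0.8,0,0],[0,0,0,0,0,0,0],[0,0,0,0,0,0,0]]]'
```

```text
t: 19.6
ee_pos: [0.6058, 0.1499, 0.1416]
ee_rot: [-1.57, -0.029, 0.028]
force: [-0.1, -0.3, 1.3]
width: 0.0002
t: 19.9
ee_pos: [0.6057, 0.1499, 0.141]
ee_rot: [-1.571, -0.029, 0.028]
force: [-1.0, -0.1, 4.4]
width: 0.0002
t: 20.2
ee_pos: [0.6055, 0.1499, 0.1394]
ee_rot: [-1.571, -0.028, 0.029]
force: [0.1, -0.1, 0.1]
width: 0.0003
```

```bash
python3 -m inch '[[[0,0,0,0,0.8,0,0],[0,0,0,0,0,0,0],[0,0,0,0,0,0,0]]]';  python3 -m inch '[[[0,0,0,0,0.8,0,0],[0,0,0,0,0,0,0],[0,0,0,0,0,0,0]]]'; python3 -m inch '[[[0,0,0,0,0.6,0,0],[0,0,0,0,0,0,0],[0,0,0,0,0,0,0]]]'
```

```text
t: 20.5
ee_pos: [0.6056, 0.1499, 0.1389]
ee_rot: [-1.571, -0.028, 0.029]
force: [-0.3, 0.3, 0.4]
width: -0.0001
t: 20.8
ee_pos: [0.6057, 0.1499, 0.1383]
ee_rot: [-1.571, -0.029, 0.029]
force: [0.4, -0.2, 0.3]
width: 0.0001
t: 21.1
ee_pos: [0.6057, 0.1499, 0.138]
ee_rot: [-1.571, -0.029, 0.028]
force: [-0.9, -0.2, 3.5]
width: 0.0001
```

```bash
python3 -m inch '[[[0,0,0,0,0.6,0,0],[0,0,0,0,0,0,0],[0,0,0,0,0,0,0]]]';  python3 -m inch '[[[0,0,0,0,0.7,0,0],[0,0,0,0,0,0,0],[0,0,0,0,0,0,0]]]'; python3 -m inch '[[[0,0,0,0,0.6,0,0],[0,0,0,0,0,0,0],[0,0,0,0,0,0,0]]]'
```

```text
t: 21.4
ee_pos: [0.6057, 0.1499, 0.1378]
ee_rot: [-1.571, -0.029, 0.028]
force: [-1.9, -1.0, 6.8]
width: 0.0
t: 21.7
ee_pos: [0.6057, 0.1499, 0.1376]
ee_rot: [-1.571, -0.029, 0.028]
force: [-4.1, -0.7, 10.2]
width: 0.0001
t: 22.0
ee_pos: [0.6058, 0.1499, 0.1375]
ee_rot: [-1.571, -0.029, 0.028]
force: [-4.9, -0.6, 13.4]
width: -0.0002
```

Standoff 2 is seated (stiff at 13 N). Next standoff 4, going over the rib.

```bash
python3 -m inch '[[[0,0,0,0,-15,0,0],[0,0,0,0,-30,0,0],[0,0,0,-20,0,-2,0],[0,0,0,-40,0,-4,0],[0,0,0,-30,0,-4,0],[0,0,0,0,15,0,0],[0,0,0,0,15,0,0],[0,0,0,0,6,0,0],[0,0,0,0,0,0,0],[0,0,0,0,0,0,0]]]';  python3 -m inch '[[[0,0,0,0,1.5,0,0],[0,0,0,0,0,0,0],[0,0,0,0,0,0,0]]]'; python3 -m inch '[[[0,0,0,0,1,0,0],[0,0,0,0,0,0,0],[0,0,0,0,0,0,0]]]'
```

```text
t: 23.0
ee_pos: [0.5164, 0.1367, 0.1449]
ee_rot: [-1.571, -0.029, 0.029]
force: [0.1, -0.2, 0.5]
width: -0.0
t: 23.3
ee_pos: [0.5163, 0.1367, 0.1436]
ee_rot: [-1.571, -0.029, 0.028]
force: [0.5, 0.8, -0.1]
width: -0.0001
t: 23.6
ee_pos: [0.5161, 0.1366, 0.1423]
ee_rot: [-1.571, -0.029, 0.029]
force: [0.6, -0.2, -0.2]
width: -0.0001
```

```bash
python3 -m inch '[[[0,0,0,0,1,0,0],[0,0,0,0,0,0,0],[0,0,0,0,0,0,0]]]';  python3 -m inch '[[[0,0,0,0,0.8,0,0],[0,0,0,0,0,0,0],[0,0,0,0,0,0,0]]]'; python3 -m inch '[[[0,0,0,0,0.8,0,0],[0,0,0,0,0,0,0],[0,0,0,0,0,0,0]]]'
```

```text
t: 23.9
ee_pos: [0.5162, 0.1366, 0.1415]
ee_rot: [-1.571, -0.029, 0.028]
force: [-0.2, -0.1, 1.9]
width: -0.0005
t: 24.2
ee_pos: [0.5162, 0.1366, 0.1411]
ee_rot: [-1.571, -0.029, 0.028]
force: [-1.8, -0.5, 7.4]
width: -0.0001
t: 24.5
ee_pos: [0.5162, 0.1366, 0.1406]
ee_rot: [-1.571, -0.029, 0.028]
force: [-2.4, -0.4, 9.8]
width: 0.0001
```

```bash
python3 -m inch '[[[0,0,0,0,0.6,0,0],[0,0,0,0,0,0,0],[0,0,0,0,0,0,0]]]';  python3 -m inch '[[[0,0,0,0,0.6,0,0],[0,0,0,0,0,0,0],[0,0,0,0,0,0,0]]]'; python3 -m inch '[[[0,0,0,0,0.5,0,0],[0,0,0,0,0,0,0],[0,0,0,0,0,0,0]]]'
```

```text
t: 24.8
ee_pos: [0.5162, 0.1366, 0.1403]
ee_rot: [-1.571, -0.029, 0.028]
force: [-3.5, -0.4, 12.0]
width: -0.0
t: 25.1
ee_pos: [0.5162, 0.1365, 0.1395]
ee_rot: [-1.571, -0.029, 0.028]
force: [-2.9, -1.4, 10.9]
width: 0.0001
t: 25.4
ee_pos: [0.5162, 0.1365, 0.1392]
ee_rot: [-1.571, -0.029, 0.028]
force: [-3.4, -1.3, 13.2]
width: 0.0001
```

```bash
python3 -m inch '[[[0,0,0,0,0.5,0,0],[0,0,0,0,0,0,0],[0,0,0,0,0,0,0]]]';  python3 -m inch '[[[0,0,0,0,0.5,0,0],[0,0,0,0,0,0,0],[0,0,0,0,0,0,0]]]'
```

```text
t: 25.7
ee_pos: [0.5162, 0.1365, 0.139]
ee_rot: [-1.571, -0.029, 0.028]
force: [-3.9, -0.6, 15.6]
width: 0.0003
t: 26.0
ee_pos: [0.5162, 0.1365, 0.1387]
ee_rot: [-1.571, -0.029, 0.028]
force: [-4.7, -1.0, 16.4]
width: -0.0001
```

```bash
python3 -m inch '[[[0,0,0,0,0.5,0,0],[0,0,0,0,0,0,0],[0,0,0,0,0,0,0]]]';  python3 -m inch '[[[0,0,0,0,0.4,0,0],[0,0,0,0,0,0,0],[0,0,0,0,0,0,0]]]'
```

```text
t: 26.3
ee_pos: [0.5162, 0.1365, 0.1383]
ee_rot: [-1.571, -0.03, 0.028]
force: [-5.2, -1.4, 17.5]
width: 0.0004
t: 26.6
ee_pos: [0.5163, 0.1366, 0.1364]
ee_rot: [-1.571, -0.029, 0.028]
force: [-1.8, 0.3, 5.2]
width: 0.0001
```

```bash
python3 -m inch '[[[0,0,0,0,0.7,0,0],[0,0,0,0,0,0,0],[0,0,0,0,0,0,0]]]';  python3 -m inch '[[[0,0,0,0,0.7,0,0],[0,0,0,0,0,0,0],[0,0,0,0,0,0,0]]]'; python3 -m inch '[[[0,0,0,0,0.5,0,0],[0,0,0,0,0,0,0],[0,0,0,0,0,0,0]]]'
```

```text
t: 26.9
ee_pos: [0.5163, 0.1366, 0.1362]
ee_rot: [-1.571, -0.029, 0.028]
force: [-3.7, -0.5, 11.3]
width: -0.0004
t: 27.2
ee_pos: [0.5163, 0.1366, 0.1361]
ee_rot: [-1.571, -0.029, 0.028]
force: [-4.8, -0.4, 15.7]
width: 0.0004
t: 27.5
ee_pos: [0.5163, 0.1366, 0.1359]
ee_rot: [-1.571, -0.03, 0.028]
force: [-6.0, -1.3, 19.9]
width: 0.0
```

Standoff 4 is seated. Next standoff 3, staying clear of the rib at x −43.

```bash
python3 -m inch '[[[0,0,0,0,-10,0,0],[0,0,0,0,-8,0,0],[0,0,0,0,0,20,0],[0,0,0,0,0,40,0],[0,0,0,0,0,19,0],[0,0,0,0,8,0,0],[0,0,0,0,0,0,0],[0,0,0,0,0,0,0]]]';  python3 -m inch '[[[0,0,0,0,1.5,0,0],[0,0,0,0,0,0,0],[0,0,0,0,0,0,0]]]'; python3 -m inch '[[[0,0,0,0,1,0,0],[0,0,0,0,0,0,0],[0,0,0,0,0,0,0]]]'
```

```text
t: 28.3
ee_pos: [0.5128, 0.2147, 0.1436]
ee_rot: [-1.571, -0.027, 0.029]
force: [0.3, -0.9, 0.6]
width: 0.0002
t: 28.6
ee_pos: [0.5134, 0.215, 0.1428]
ee_rot: [-1.571, -0.028, 0.028]
force: [0.0, 1.0, -0.1]
width: -0.0
t: 28.9
ee_pos: [0.5132, 0.2155, 0.1417]
ee_rot: [-1.571, -0.029, 0.029]
force: [0.8, 0.2, 0.1]
width: 0.0001
```

```bash
python3 -m inch '[[[0,0,0,0,1,0,0],[0,0,0,0,0,0,0],[0,0,0,0,0,0,0]]]';  python3 -m inch '[[[0,0,0,0,1,0,0],[0,0,0,0,0,0,0],[0,0,0,0,0,0,0]]]'; python3 -m inch '[[[0,0,0,0,0.8,0,0],[0,0,0,0,0,0,0],[0,0,0,0,0,0,0]]]'
```

```text
t: 29.2
ee_pos: [0.5132, 0.2156, 0.1406]
ee_rot: [-1.571, -0.029, 0.029]
force: [0.1, 0.6, -0.4]
width: -0.0001
t: 29.5
ee_pos: [0.5132, 0.2156, 0.1397]
ee_rot: [-1.571, -0.029, 0.029]
force: [0.0, 0.8, 0.7]
width: 0.0001
t: 29.8
ee_pos: [0.5132, 0.2156, 0.1388]
ee_rot: [-1.571, -0.029, 0.029]
force: [0.1, -1.1, -0.7]
width: -0.0005
```

```bash
python3 -m inch '[[[0,0,0,0,0.8,0,0],[0,0,0,0,0,0,0],[0,0,0,0,0,0,0]]]';  python3 -m inch '[[[0,0,0,0,0.8,0,0],[0,0,0,0,0,0,0],[0,0,0,0,0,0,0]]]'; python3 -m inch '[[[0,0,0,0,0.7,0,0],[0,0,0,0,0,0,0],[0,0,0,0,0,0,0]]]'
```

```text
t: 30.1
ee_pos: [0.5132, 0.2156, 0.138]
ee_rot: [-1.571, -0.029, 0.029]
force: [0.4, -0.2, 0.6]
width: 0.0002
t: 30.4
ee_pos: [0.5132, 0.2156, 0.1372]
ee_rot: [-1.571, -0.029, 0.029]
force: [0.7, 0.2, -0.2]
width: -0.0001
t: 30.7
ee_pos: [0.5133, 0.2156, 0.1366]
ee_rot: [-1.571, -0.029, 0.029]
force: [0.4, 0.2, -0.2]
width: -0.0
```

```bash
python3 -m inch '[[[0,0,0,0,0.7,0,0],[0,0,0,0,0,0,0],[0,0,0,0,0,0,0]]]';  python3 -m inch '[[[0,0,0,0,0.7,0,0],[0,0,0,0,0,0,0],[0,0,0,0,0,0,0]]]'; python3 -m inch '[[[0,0,0,0,0.7,0,0],[0,0,0,0,0,0,0],[0,0,0,0,0,0,0]]]'
```

```text
t: 31.0
ee_pos: [0.5133, 0.2156, 0.1365]
ee_rot: [-1.571, -0.029, 0.028]
force: [-0.8, 0.2, 5.2]
width: -0.0002
t: 31.3
ee_pos: [0.5133, 0.2156, 0.1363]
ee_rot: [-1.571, -0.029, 0.028]
force: [-2.8, -0.6, 9.5]
width: -0.0
t: 31.6
ee_pos: [0.5133, 0.2156, 0.1361]
ee_rot: [-1.571, -0.03, 0.028]
force: [-4.2, -1.3, 14.1]
width: 0.0001
```

Standoff 3 is stiff at the same height as standoff 4 (136.1 mm at 14 N), so it snapped along with 4. I'll press a bit more here, then recheck 1 and 2.

```bash
python3 -m inch '[[[0,0,0,0,0.6,0,0],[0,0,0,0,0,0,0],[0,0,0,0,0,0,0]]]'; python3 -m inch '[[[0,0,0,0,-15,0,0],[0,0,0,0,-35,0,0],[0,0,0,20,0,-1,0],[0,0,0,40,0,-3,0],[0,0,0,30,0,-3,0],[0,0,0,0,15,0,0],[0,0,0,0,20,0,0],[0,0,0,0,11,0,0],[0,0,0,0,0,0,0],[0,0,0,0,0,0,0]]]';  python3 -m inch '[[[0,0,0,0,1,0,0],[0,0,0,0,0,0,0],[0,0,0,0,0,0,0]]]'; python3 -m inch '[[[0,0,0,0,1,0,0],[0,0,0,0,0,0,0],[0,0,0,0,0,0,0]]]'
```

```text
t: 31.9
ee_pos: [0.5133, 0.2156, 0.136]
ee_rot: [-1.57, -0.03, 0.028]
force: [-5.6, -2.1, 18.7]
width: -0.0003
t: 32.9
ee_pos: [0.6032, 0.2119, 0.1377]
ee_rot: [-1.571, -0.028, 0.029]
force: [0.3, -0.1, 0.6]
width: -0.0002
t: 33.2
ee_pos: [0.6034, 0.2119, 0.137]
ee_rot: [-1.571, -0.029, 0.029]
force: [0.7, 0.2, 0.8]
width: -0.0003
t: 33.5
ee_pos: [0.6035, 0.2119, 0.1365]
ee_rot: [-1.57, -0.029, 0.028]
force: [-1.3, -1.1, 5.2]
width: -0.0002
```

```bash
python3 -m inch '[[[0,0,0,0,0.8,0,0],[0,0,0,0,0,0,0],[0,0,0,0,0,0,0]]]'; python3 -m inch '[[[0,0,0,0,0.8,0,0],[0,0,0,0,0,0,0],[0,0,0,0,0,0,0]]]'; python3 -m inch '[[[0,0,0,0,-12,0,0],[0,0,0,0,0,-20,0],[0,0,0,0,0,-25,0],[0,0,0,0,0,-15,0],[0,0,0,0,9,0,0],[0,0,0,0,0,0,0],[0,0,0,0,0,0,0]]]';  python3 -m inch '[[[0,0,0,0,1,0,0],[0,0,0,0,0,0,0],[0,0,0,0,0,0,0]]]'; python3 -m inch '[[[0,0,0,0,1,0,0],[0,0,0,0,0,0,0],[0,0,0,0,0,0,0]]]'
```

```text
t: 33.8
ee_pos: [0.6035, 0.2119, 0.1363]
ee_rot: [-1.57, -0.029, 0.028]
force: [-2.8, -1.2, 9.0]
width: 0.0
t: 34.1
ee_pos: [0.6036, 0.2119, 0.1362]
ee_rot: [-1.571, -0.03, 0.028]
force: [-5.8, -1.2, 13.2]
width: -0.0002
t: 34.8
ee_pos: [0.6052, 0.1526, 0.1367]
ee_rot: [-1.57, -0.028, 0.03]
force: [0.3, -0.2, 0.2]
width: 0.0003
t: 35.1
ee_pos: [0.6052, 0.1527, 0.1365]
ee_rot: [-1.57, -0.029, 0.03]
force: [-2.7, 0.2, 5.7]
width: -0.0002
t: 35.4
ee_pos: [0.6052, 0.1527, 0.1363]
ee_rot: [-1.57, -0.029, 0.029]
force: [-4.0, 0.3, 10.1]
width: 0.0002
```

All four corners meet at the same TCP height (136.6 ±0.2 mm). One last push at 2, then back off and look.

```bash
python3 -m inch '[[[0,0,0,0,1,0,0],[0,0,0,0,0,0,0],[0,0,0,0,0,0,0]]]'; python3 -m inch '[[[0,0,0,0,-15,0,0],[0,0,0,0,-35,0,0],[0,0,0,0,-40,0,0],[0,0,0,-30,-20,-30,0],[0,0,0,-40,0,-25,0],[0,0,0,-40,0,-25,0],[0,0,0,-40,0,-25,0],[0,0,0,-40,0,-25,0],[0,0,0,-30,0,-30,0],[0,0,0,0,0,-30,0],[0,0,0,0,0,-30,0],[0,0,0,0,0,0,0],[0,0,0,0,0,0,0]]]'; python3 - <<'E'
from h import *
a=avg("top",4);b=avg("scene",4);cv2.imwrite("pics/t9.png",a);cv2.imwrite("pics/s9.png",b)
cv2.imwrite("pics/g.png",np.hstack([cv2.resize(a[132:228,212:292],(400,480),interpolation=2),cv2.resize(b[165:245,340:406+1],(402,480),interpolation=2)]))
cv2.imwrite("pics/g2.png",np.hstack([cv2.resize(a,(400,250)),cv2.resize(b,(400,250))]))
E
```

```text
t: 35.7
ee_pos: [0.6052, 0.1527, 0.1361]
ee_rot: [-1.57, -0.03, 0.029]
force: [-6.4, 0.7, 15.3]
width: 0.0006
t: 37.0
ee_pos: [0.3938, -0.0761, 0.2442]
ee_rot: [-1.57, -0.028, 0.028]
force: [-1.0, -0.2, 0.1]
width: 0.0003
```

View pics/g.png

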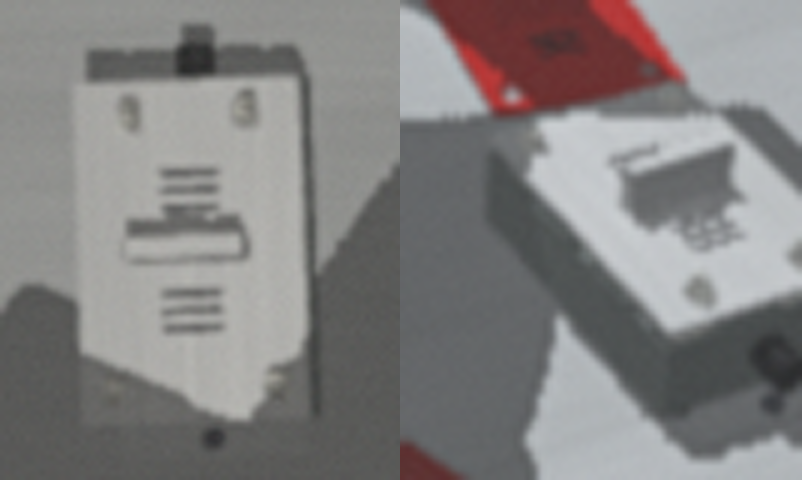

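View pics/s9.png

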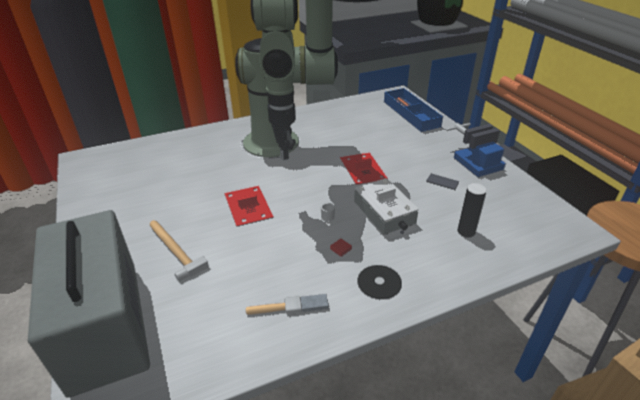

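The cover lies flat on the box, with noses standing through holes at (130,112), (246,108), (115,385) and (275,380) in the top view. Nothing else has moved compared with the first scene picture, and the arm is clear. Handing in.

```bash
python3 -c "
from workcell import *
print(sign_off())"
```

```text
the job is handed in; nothing more can be done
None
```

The cover is on the box the right way round, with all four standoffs through its holes and, as far as I could check, snapped fully home. I gripped it by its rib, turned it about −84° to match the box, lowered it onto the barbs, released it, and pressed beside standoffs 1, 2, 4 and 3 in that order. I handed in at about 37 s.

**Final checks**
- **Seating:** pressing beside each standoff met stiff contact at nearly the same tool height, about 136.5 mm. The cover is level and resting on all four shoulders.
- **Force:** the highest reading was about 20 N, against the 30 N cracking limit, but I only read it between steps.
- **Pictures:** the last ones show noses standing through all four holes. The other things on the bench look where they were, and the arm is clear.

**What was less certain**
- **Clicks:** I had no reading of the clip joints, so the clicks are inferred from force drops and contact height. Standoffs 1 and 4 gave clear drops, at 13 N and 17.5 N. Standoff 2 gave a small one at 4 N.
- **Standoff 3:** it gave no drop of its own. It was already down when I pressed there, so it probably snapped while I was pressing beside 4, not on its own turn.
- **Position estimates:** the two cameras disagreed by 1–2 mm on where the cover was relative to the box. I averaged them, and the noses entered the holes with little sideways force.

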